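# Open the left-handed bayonet cover of the grinder's water filter

### The job

Open the glass grinder's water filter: its round cover has a left-handed bayonet, so turn the cover clockwise (seen from above) until you feel it come against its stop, never further, then lift it straight off and set it down, not drop it, bar upward and flat in the steel drip tray. The filter housing only stands on its rubber feet, so do not drag, twist round or lift it, and leave the jar, the pot and the wooden block where they are.

Things in the scene. Friction and masses are not known exactly. Their poses are not given: they have to be found in the camera images.
- housing: grey round filter housing, loose on four rubber feet, 4 kg. Origin: centre of its underside on the bench, z up. Foot flange 128 mm diameter, body 92 mm diameter; two brass hose barbs stick out along +x and -x to 96 mm from the axis, 52 mm up. About 0.5 N m about z, or 20 N sideways, starts to turn or shift it; 40 N lifts it
- rim (a point): centre of the housing's rim, 92 mm above its underside. In the mouth below, hidden by the cover, a lug ring with two opposite tabs sits at a different angle each time, so the housing's yaw does not tell where the cover comes free. Boss and mouth have about 2 mm radial play. A sprung plate inside pushes the cover up with 6 to 8 N
- outlet (a point): tip of the housing's -x hose barb, 95 mm from the axis and 52 mm above the bench; shows whether the housing has been turned or shifted
- cover: aluminium bayonet cover, 0.22 kg, locked in the housing. Origin: centre of the underside of its boss, z up; locked, it is 70 mm above the bench. Boss 55 mm diameter, 22 mm high, two lugs at its foot along +x and -x to 34 mm from the axis; disc 94 mm diameter, 22 to 30 mm above the origin; upright grip bar 68 mm along x, 16 mm thick along y, 30 to 62 mm above the origin
- bar (a point): point on the cover's axis in the bar, 54 mm above the cover's origin. Clockwise from above (negative about z) unlocks: 27 to 108 deg from the start, not known beforehand, the lugs meet a hard stop; only within about 5 deg of it can the cover lift. Turning takes 0.15 N m or less, far more at the stop. Let go there, it pops up 4 mm; lugs clear 16 mm above locked height. Counter-clockwise tightens
- tray: square steel drip tray, 160 x 160 mm, walls 14 mm high and 4 mm thick, floor 4 mm thick, fixed to the bench. Origin: centre of its underside, axes along its sides. With the cover standing in it the cover's origin is 4 mm above the tray's.
- cup_nails: clear plastic pot with nails, 107 mm diameter, 98 mm high; bystander. Origin at its underside
- flux_jar: dark jar with black screw cap, 54 mm diameter, 74 mm high; bystander. Origin at its underside
- setting_block: beech block 32 x 60 x 22 mm; bystander. Origin at its underside
There are look-alikes about, which are no part of the job. Of the things that look like the cover, the larger one is meant.

How it is judged:
By the outcome, as a careful person would: the job done as asked, in the order asked, and still so for the second after the job is handed in, with the robot touching nothing.
It also fails if it takes over 64 s, if anything falls off the work surface, if the arm or the gripper's body presses on something with over 40 N, if the wrist force passes 120 N, or if a joint passes its speed limit or range.

### The arm

A 6-joint arm with a two-finger parallel gripper is mounted at the origin on a cart in front of the work surface, level with it; the furniture and walls round the work are solid. World frame = base frame: x ahead of the robot, y to its left, z up, the work surface at z = 0. Lengths are in m, angles in rad, forces in N, time in s.
With the tool pointing down it reaches from about 0.35 to 0.975 m from the base axis. Payload 4.9 kg.
Tool frame: the origin (TCP) lies midway between the tips of the shut fingers; the grasp point (between the pads) lies 19 mm behind it (manip.pinch_z is the distance from the TCP to the grasp point, in m); z points along the fingers, y is the direction in which the jaws open and shut (so a half turn about z gives the same grasp; the last joint's range is limited). The gripper opens to 85 mm and grips with 20 to 120 N. Pads are 22 mm wide; open, the fingers measure 114 mm over their backs; the gripper's body (76 mm by 85 mm) begins 54 mm behind the grasp point. The pads swing forward as they close: fully open they stand 13 mm farther back than shut.
Start: joints at [1.215, 0.053, 1.613, -0, 1.476, -0.119], TCP at [0.147, 0.608, 0.231] pointing down, gripper open.
Joint ranges: [-3.01, 3.01], [-1.01, 2.22], [0.06, 2.58], [-1.02, 4.17], [0.09, 2.62], [-3.14, 3.14]. Speed limits (rad/s): [2.57, 2.57, 3.14, 3.14, 3.14, 3.14].

### API

Orientations are given as a unit quaternion [w, x, y, z].
In Python, from plant import manip gives the robot as it stands.
- The arm moves only by the tool drive_tool, never from a script. Its argument "commands" is text: rows parted by semicolons, each of 5 numbers parted by spaces: the finger opening in mm, from 0 to 85.4, then the shift along the tool's x, y, z in units of 30 mm (1.0 is 30 mm), then the turn about the tool's z in degrees. A call has exactly 8 rows; each row shifts and turns the commanded pose from where the row before left it, along the tool's axes as they then stand; what a row does not reach is not made up. A row lasts 1/8 s, in which the tool goes at most 62.5 mm and 10.7 degrees, less where a joint would pass 70% of its speed; a pose out of reach is approached as far as the arm can. A call is refused whole if a number of a shift passes 1 or a number of a turn 10.7, either way. A call with a gripper value outside its range is refused whole. The fingers move at their own pace and stop on an object; the grip force is fixed at half the most. Time passes only in rows, so rows that do not move let the fingers close, or fill a call up. It gives the time, the measured TCP pose, the force and the opening at its end, in the units of the state.
- manip.state(): the state, without advancing time (a new reading comes with each control period).
- manip.grab_frame(name): name is "scene" or "side" or "wrist"; returns the picture (400x640x3 uint8, red, green, blue); there is no depth.
- manip.camera_params(name): a dict with "fx", "fy", "cx", "cy" (pixels), "distortion" ([k1, k2, p1, p2, k3] as OpenCV has them; the pictures are not rectified), "xyz" and "orientation" of the camera in the world. Camera axes: x right, y down, z forward; pixel columns grow to the right and rows downward; lengths in m; the calibration is good to about 2 mm. A picture is of the moment at which its call begins: read the wrist's pose just before it. camera_params takes no time and is no camera call; for the wrist camera it gives the pose at the moment of the call.
- manip.job_done(): hands the job in, once; it reports no verdict.
The state is a dict: "time": time; "joint_pos": joint angles; "joint_vel": joint speeds; "joint_efforts": joint torques, N m; "tool_pos": TCP position; "tool_rot": TCP orientation; "contact_force": force on the tool from outside, world axes, zero at the start; "ft_torque": the same for the moment, N m; "gripper_width": opening from 0.0 (shut) to 1.0 (fully open).
Only numpy, scipy, OpenCV 4.12 (cv2) and the standard library are available. Lean on these libraries where they do the work, as an engineer would, in place of code of your own. Each camera call takes 0.05 s, during which the arm holds its last target. There are 200 camera calls.

## Working session

There is one attempt and no reset: what is moved stays moved. The work goes in short steps, Python scripts to look and compute and a tool call to move; the robot and the scene stay as the last step left them, time stands still between calls to the robot, and variables do not carry over. Pictures are saved under pics/ and viewed, about 8 in all and at most 12, crops included, and the job is handed in when it is done.

Besides the shell and the picture viewer there is one more tool, called after "Request:" as a command line: name --argument value ..., lists and objects as JSON in quotes. drive_tool: Moves the arm, as the interface text tells. Its arguments: {"type":"object","properties":{"commands":{"type":"string"}},"required":["commands"]}

```bash
mkdir -p pics; ls
python3 - <<'E'
from plant import manip
import cv2
for n in("scene","side"):
    cv2.imwrite(f"pics/{n}0.png",manip.grab_frame(n)[:,:,::-1]); print(n,manip.camera_params(n))
print(manip.camera_params("wrist")); print(manip.state(),manip.pinch_z)
E
```

```text
pics
scene {'fx': 402.20649172017573, 'fy': 402.20649172017573, 'cx': 325.3158216721504, 'cy': 199.897249473493, 'distortion': array([-0.06742673,  0.        ,  0.        ,  0.        ,  0.        ]), 'xyz': array([ 0.09206531, -0.14921311,  0.71207617]), 'orientation': array([-0.33640939,  0.80925536, -0.4481434 ,  0.17635755])}
side {'fx': 422.13813194982566, 'fy': 422.13813194982566, 'cx': 324.1097465731314, 'cy': 196.80801732400298, 'distortion': array([0.00059037, 0.        , 0.        , 0.        , 0.        ]), 'xyz': array([0.60588169, 0.99178007, 0.75496299]), 'orientation': array([-1.10287718e-02, -8.43049995e-04,  9.04445524e-01, -4.26445717e-01])}
{'fx': 325.57721982786205, 'fy': 325.57721982786205, 'cx': 319.30586006251764, 'cy': 195.54576384926906, 'distortion': array([-0.06032047,  0.        ,  0.        ,  0.        ,  0.        ]), 'xyz': array([0.07129638, 0.62479156, 0.37164909]), 'orientation': array([0.11910207, 0.77645023, 0.61180263, 0.09293696])}
{'time': 0.1, 'joint_pos': array([ 1.21500337e+00,  5.33021700e-02,  1.61418916e+00,  1.54860426e-05,
        1.47597018e+00, -1.18998223e-01]), 'joint_vel': array([-0.00053668, -0.00089039, -0.00254771, -0.00098127, -0.0015229 ,
        0.00019616]), 'joint_efforts': array([-2.20316279e-04, -3.94912076e+01, -3.71358740e+01, -1.95703210e-04,
        4.02128135e-03,  4.05475078e-06]), 'tool_pos': array([0.1464123 , 0.60702381, 0.23015952]), 'tool_rot': array([-2.27242606e-04,  1.18121628e-01,  9.92998695e-01, -9.06407671e-04]), 'contact_force': array([ 0.46527826, -1.06449295, -0.1084744 ]), 'ft_torque': array([0.01504118, 0.0320054 , 0.02938947]), 'gripper_width': 0.9972290700071224} 0.0187
```

View pics/scene0.png

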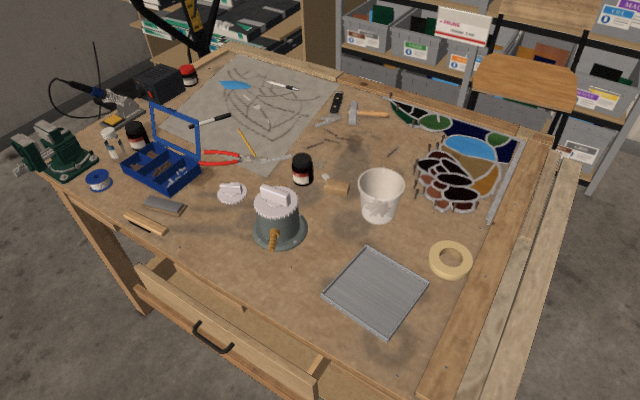

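View pics/side0.png

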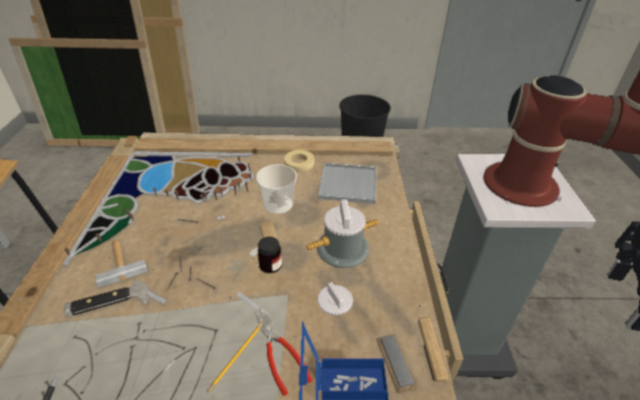

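The scene view shows the housing and cover at about (277,205), the tray at (376,290), the pot at (380,195) and the jar at (302,168). In the side view they are at (345,225), (348,182), (277,188) and (270,254). The small look-alike cover is at (231,192) in scene and (336,298) in side.

```bash
cat > h.py <<'E'
from plant import manip
import cv2, numpy as np
from scipy.spatial.transform import Rotation as R
def cam(n):
    p=manip.camera_params(n);K=np.array([[p['fx'],0,p['cx']],[0,p['fy'],p['cy']],[0,0,1.]])
    q=p['orientation'];return K,np.array(p['distortion']),np.array(p['xyz']),R.from_quat([q[1],q[2],q[3],q[0]]).as_matrix()
def plane(c,uv,z):
    K,d,t,M=c;u=cv2.undistortPoints(np.array(uv,float).reshape(-1,1,2),K,d).reshape(-1,2)
    r=np.c_[u,np.ones(len(u))]@M.T;return t+r*((z-t[2])/r[:,2])[:,None]
def proj(c,P):
    K,d,t,M=c;return cv2.projectPoints((np.array(P,float).reshape(-1,3)-t)@M,np.zeros(3),np.zeros(3),K,d)[0].reshape(-1,2)
E
python3 - <<'E'
import cv2,numpy as np
a=cv2.imread("pics/scene0.png");b=cv2.imread("pics/side0.png")
f=lambda i,x,y,w,h,s:cv2.resize(i[y:y+h,x:x+w],None,fx=s,fy=s,interpolation=cv2.INTER_CUBIC)
A=f(a,240,175,80,80,5);B=f(b,300,190,90,80,5)
C=f(a,315,240,120,100,3.3);D=f(b,310,155,80,55,5)
def pad(x,w,h):
    o=np.zeros((h,w,3),np.uint8);o[:min(h,x.shape[0]),:min(w,x.shape[1])]=x[:h,:w];return o
cv2.imwrite("pics/c.png",np.hstack([pad(A,400,400),pad(B,400,400)]))
E
```

```text
(no output)
```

View pics/c.png

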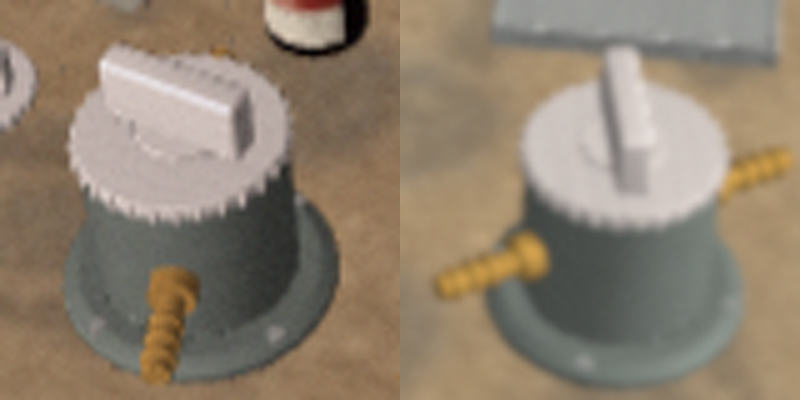

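Run:
```python
from h import *
np.set_printoptions(precision=4,suppress=True)
s,d=cam("scene"),cam("side")
print("bar scene",plane(s,[(262,185),(288.6,194.8)],.132)); print("bar side",plane(d,[(344.4,200),(346.6,220)],.132))
print("barbs side",plane(d,[(308,246),(377,221.5)],.052),"scene",plane(s,[(271,250)],.052))
print("tray scene",plane(s,[(366,247),(429,286),(388,336),(322,294)],.014)); print("tray side",plane(d,[(322,165),(376,166),(376,201),(320,197)],.014))
for n,c,uv in(("pot",s,(380,215)),("jar",s,(302,183)),("pot",d,(279,208)),("jar",d,(269,268))): print(n,plane(c,[uv],0))
print("jar cap",plane(s,[(302,158)],.074),plane(d,[(269,243)],.074),"block",plane(s,[(337,187)],.022))
print(proj(s,[.15,.6,.2]),manip.state()['tool_pos'])
```

```text
bar scene [[0.538  0.3038 0.132 ]
 [0.5436 0.2382 0.132 ]]
bar side [[0.5404 0.247  0.132 ]
 [0.5387 0.3148 0.132 ]]
barbs side [[0.623  0.317  0.052 ]
 [0.4555 0.2322 0.052 ]] scene [[0.4554 0.227  0.052 ]]
tray scene [[ 0.5924  0.0766  0.014 ]
 [ 0.5713 -0.0793  0.014 ]
 [ 0.4316 -0.0566  0.014 ]
 [ 0.4426  0.0946  0.014 ]]
tray side [[ 0.5887 -0.0586  0.014 ]
 [ 0.4245 -0.0568  0.014 ]
 [ 0.4415  0.1087  0.014 ]
 [ 0.5948  0.0941  0.014 ]]
pot [[0.7051 0.0986 0.    ]]
jar [[0.7    0.3224 0.    ]]
pot [[ 0.706  0.126 -0.   ]]
jar [[0.7133 0.3386 0.    ]]
jar cap [[0.712  0.3256 0.074 ]] [[0.7095 0.33   0.074 ]] block [[0.7147 0.225  0.022 ]]
[[ -3.9694 225.3893]] [0.1464 0.607  0.2302]
```

Both views put the bar centre at about (0.540, 0.275), running roughly along world y. The barbs' midpoint, (0.539, 0.275), agrees. The tray centre is about (0.512, 0.01). I'll go over the cover, then check with the wrist camera.

Request:
drive_tool --commands "85 -1 -0.5 -0.3 0;85 -1 -0.5 -0.3 0;85 -1 -0.5 -0.3 0;85 -1 -0.5 0 0;85 -1 -0.5 0 0;85 -1 -0.5 0 0;85 -1 -0.5 0 0;85 -1 -0.5 0 0"

```text
time: 1.1
tool_pos: [0.3523, 0.4336, 0.2577]
tool_rot: [-0.0, 0.118, 0.993, -0.0]
contact_force: [0.2, -0.4, 0.3]
gripper_width: 0.99
```

Request:
drive_tool --commands "85 -1 -0.5 0 0;85 -1 -0.5 0 0;85 -1 -0.5 0 0;85 -1 -0.5 0 0;85 -1 -0.5 0 0;85 -1 -0.5 0 0;85 -1 -0.5 0 0;85 0 0 0 0"

```text
time: 2.1
tool_pos: [0.5322, 0.2818, 0.2575]
tool_rot: [-0.001, 0.12, 0.993, -0.0]
contact_force: [-0.9, 0.5, 0.3]
gripper_width: 0.997
```

Request:
drive_tool --commands "85 0 0 0 10;85 0 0 0 10;85 0 0 0 10;85 0 0 0 10;85 0 0 0 10;85 0 0 0 10;85 0 0 0 10;85 0 0 0 0"

```text
time: 3.1
tool_pos: [0.5304, 0.2839, 0.258]
tool_rot: [-0.0, 0.665, 0.747, -0.0]
contact_force: [0.1, 0.1, 0.6]
gripper_width: 0.991
```

Run:
```python
from h import *
np.set_printoptions(precision=4,suppress=True)
s=manip.state();print(s['tool_pos'],s['joint_pos'],s['gripper_width'],s['contact_force'],s['ft_torque'])
q=s['tool_rot'];print(R.from_quat([q[1],q[2],q[3],q[0]]).as_matrix())
c=cam("wrist");im=manip.grab_frame("wrist")[:,:,::-1];cv2.imwrite("pics/w1.png",im)
np.save("w1.npy",np.array([c[2],*c[3]]))
print(proj(c,[[.5405,.275,.132],[.5405,.275,.1]]))
```

```text
[0.5304 0.2839 0.258 ] [ 0.3676 -0.0163  1.6385  0.0004  1.5202  0.2523] 0.9907180021261159 [0.1263 0.0589 0.6423] [ 0.0205  0.0145 -0.0134]
[[-0.115   0.9934 -0.0009]
 [ 0.9934  0.115   0.0001]
 [ 0.0002 -0.0009 -1.    ]]
[[330.9003 198.2748]
 [329.8026 188.0173]]
```

View pics/w1.png

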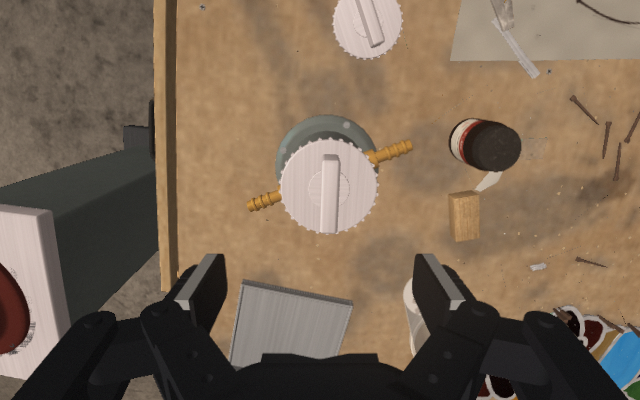

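The wrist view shows the cover's disc centred at about (329,186) and the bar from about (331,155) to (329,233). The jaws open along image x, across the bar.

Run:
```python
from h import *
np.set_printoptions(precision=4,suppress=True)
c=cam("wrist");im=cv2.imread("pics/w1.png")
g=im[130:245,265:395];h=cv2.cvtColor(g,cv2.COLOR_BGR2HSV)
m=((h[...,2]>150)&(h[...,1]<45)).astype(np.uint8)
n,l,st,ce=cv2.connectedComponentsWithStats(m);k=1+st[1:,4].argmax()
pt=np.argwhere(l==k)[:,::-1]+[265,130];e=cv2.minEnclosingCircle(pt.astype(np.float32));print("disc",st[k],e,plane(c,[e[0]],.1))
top=[(323,155),(339,155),(321.5,232),(338,233)]
P=plane(c,top,.132);print(P,P.mean(0));a=(P[0]+P[1]-P[2]-P[3])/2;print("len",np.linalg.norm(a),"yaw",np.degrees(np.arctan2(a[1],a[0])))
cv2.imwrite("pics/w1c.png",cv2.resize(g,None,fx=5,fy=5,interpolation=cv2.INTER_CUBIC))
```

```text
disc [  13    7  101   97 7071] ((328.00335693359375, 184.61903381347656), 50.134273529052734) [[0.5386 0.278  0.1   ]]
[[0.5294 0.3115 0.132 ]
 [0.5426 0.3131 0.132 ]
 [0.5364 0.2425 0.132 ]
 [0.5511 0.2433 0.132 ]] [0.5399 0.2776 0.132 ]
len 0.06982906690558718 yaw 96.37808600527391
```

View pics/w1c.png

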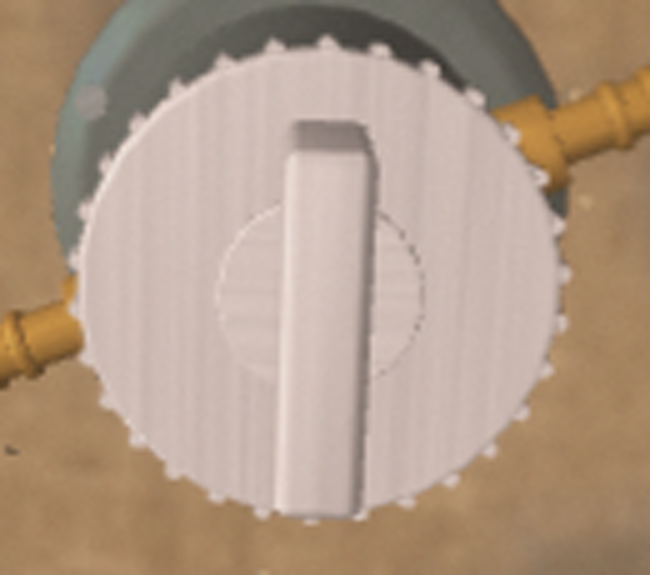

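Request:
drive_tool --commands "85 -0.3 0.29 0 0;85 0 0 1 0;85 0 0 1 0;85 0 0 1 0;85 0 0 1 0;85 0 0 0.5 0;85 0 0 0.3 0;85 0 0 0 0"

```text
time: 4.15
tool_pos: [0.5411, 0.2752, 0.1144]
tool_rot: [0.0, 0.666, 0.746, -0.0]
contact_force: [0.1, 0.9, 0.6]
gripper_width: 0.996
```

Request:
drive_tool --commands "60 0 0 0.15 0;40 0 0 0 0;28 0 0 0 0;28 0 0 0 0;24 0 0 0 0;24 0 0 0 0;24 0 0 0 0;24 0 0 0 0"

```text
time: 5.15
tool_pos: [0.5409, 0.2753, 0.1098]
tool_rot: [-0.0, 0.666, 0.746, -0.0]
contact_force: [0.1, 0.4, -0.7]
gripper_width: 0.283
```

Run:
```python
from h import *
np.set_printoptions(precision=4,suppress=True)
s=manip.state();print(s['tool_pos'],s['gripper_width'],s['contact_force'],s['ft_torque'])
w=manip.grab_frame("wrist")[:,:,::-1];cv2.imwrite("pics/w2.png",cv2.resize(w[150:400,170:490],None,fx=2.4,fy=2.4))
```

```text
[0.5409 0.2753 0.1098] 0.28317029271730143 [ 0.1251  0.3861 -0.7036] [-0.0357  0.0528 -0.0627]
```

View pics/w2.png

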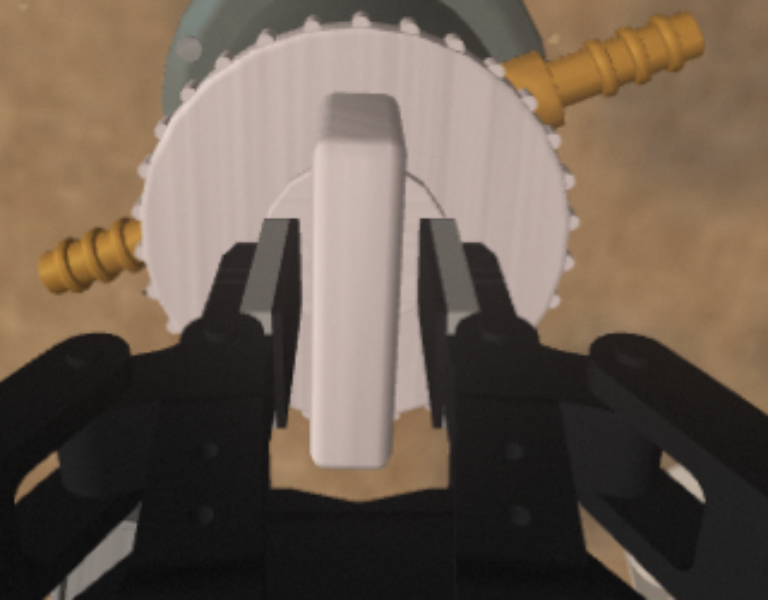

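The bar sits centred between the pads, within about 0.5 mm, and is skewed by about 1°. I'll correct that and close.

Request:
drive_tool --commands "24 0 0 0.1 0.9;24 0 0 0 0;20 0 0 0 0;17 0 0 0 0;14 0 0 0 0;8 0 0 0 0;0 0 0 0 0;0 0 0 0 0"

```text
time: 6.2
tool_pos: [0.5406, 0.2753, 0.1069]
tool_rot: [-0.0, 0.672, 0.74, -0.0]
contact_force: [-4.8, -1.2, 4.1]
gripper_width: 0.175
```

```bash
cat > st.py <<'E'
from h import *
np.set_printoptions(precision=4,suppress=True)
s=manip.state();q=s['tool_rot'];M=R.from_quat([q[1],q[2],q[3],q[0]]).as_matrix()
print(s['tool_pos'],'yaw',round(float(np.degrees(np.arctan2(M[1,0],M[0,0]))),2),'g',s['gripper_width'],'F',s['contact_force'],'T',s['ft_torque'],'q6',s['joint_pos'][5],s['time']);print(M[:2,:2].T.tolist())
E
python3 st.py
```

```text
[0.5406 0.2753 0.1069] yaw 95.53 g 0.17507921433592968 F [-4.8362 -1.2176  4.1249] T [-0.1971  0.8221  0.0535] q6 0.25165689193840907 6.2
[[-0.09644545066744704, 0.995338263545384], [0.9953379219068466, 0.0964453088938436]]
```

Request:
drive_tool --commands "0 0 -0.01 0 2;0 0 0 0 4;0 0 0 0 4;0 0 0 0 4;0 0 0 0 4;0 0 0 0 3;0 0 0 0 2;0 0 0 0 1"

```text
time: 7.2
tool_pos: [0.5415, 0.2753, 0.107]
tool_rot: [0.0, 0.812, 0.584, 0.001]
contact_force: [1.8, -0.2, 0.4]
gripper_width: 0.174
```

```bash
python3 st.py
```

```text
[0.5415 0.2753 0.107 ] yaw 71.47 g 0.1740574393741956 F [ 1.7622 -0.1571  0.4423] T [-0.088  -0.2816  0.1413] q6 0.6716506179433079 7.2
[[0.3178212807770412, 0.9481501274894786], [0.9481482429506789, -0.3178226405466015]]
```

Turning resistance is about 0.14 N m, so I'm using small steps now with a torque check after each one.

Request:
drive_tool --commands "0 0 0 0 1;0 0 0 0 1;0 0 0 0 0.5;0 0 0 0 0.3;0 0 0 0 0.3;0 0 0 0 0.2;0 0 0 0 0.2;0 0 0 0 0"

```text
time: 8.2
tool_pos: [0.5408, 0.2753, 0.107]
tool_rot: [0.0, 0.829, 0.559, 0.0]
contact_force: [3.4, 0.1, 2.0]
gripper_width: 0.175
```

```bash
python3 st.py|head -1
```

```text
[0.5408 0.2753 0.107 ] yaw 68.03 g 0.1745830057810814 F [3.3547 0.0766 1.9563] T [-0.049  -0.6911  0.088 ] q6 0.7318169778966571 8.2
```

Request:
drive_tool --commands "0 0 0 0 0.3;0 0 0 0 0.3;0 0 0 0 0.3;0 0 0 0 0.3;0 0 0 0 0.3;0 0 0 0 0.3;0 0 0 0 0.2;0 0 0 0 0"

```text
time: 9.2
tool_pos: [0.5406, 0.2753, 0.107]
tool_rot: [-0.0, 0.839, 0.545, -0.0]
contact_force: [0.7, -0.6, 4.4]
gripper_width: 0.173
```

```bash
python3 st.py|head -1
```

```text
[0.5406 0.2753 0.107 ] yaw 66.02 g 0.17268436674047888 F [ 0.6752 -0.5524  4.3709] T [-0.0549 -0.1986  0.0598] q6 0.7667742551703369 9.2
```

Request:
drive_tool --commands "0 0 0 0 0.3;0 0 0 0 0.3;0 0 0 0 0.3;0 0 0 0 0.3;0 0 0 0 0.3;0 0 0 0 0.3;0 0 0 0 0.3;0 0 0 0 0.1"

```text
time: 10.2
tool_pos: [0.5405, 0.2754, 0.1069]
tool_rot: [-0.0, 0.849, 0.529, -0.0]
contact_force: [-0.1, -0.0, 5.9]
gripper_width: 0.177
```

```bash
python3 st.py|head -1
```

```text
[0.5405 0.2754 0.1069] yaw 63.82 g 0.1773085591836151 F [-0.0533 -0.0325  5.8553] T [-0.0206 -0.0891  0.0713] q6 0.8053307955412243 10.2
```

Request:
drive_tool --commands "0 0 0 0 0.3;0 0 0 0 0.3;0 0 0 0 0.3;0 0 0 0 0.3;0 0 0 0 0.3;0 0 0 0 0.3;0 0 0 0 0.3;0 0 0 0 0.1"

```text
time: 11.2
tool_pos: [0.5406, 0.2753, 0.1069]
tool_rot: [-0.0, 0.859, 0.512, 0.0]
contact_force: [1.1, 0.4, 5.0]
gripper_width: 0.173
```

```bash
python3 st.py|head -1
```

```text
[0.5406 0.2753 0.1069] yaw 61.62 g 0.17275908736407905 F [1.0612 0.395  4.9632] T [-0.0815 -0.054   0.041 ] q6 0.8436829607899176 11.2
```

Request:
drive_tool --commands "0 0 0 0 0.3;0 0 0 0 0.3;0 0 0 0 0.3;0 0 0 0 0.3;0 0 0 0 0.3;0 0 0 0 0.3;0 0 0 0 0.3;0 0 0 0 0.1"

```text
time: 12.2
tool_pos: [0.5406, 0.2753, 0.1069]
tool_rot: [-0.0, 0.869, 0.496, 0.0]
contact_force: [0.4, -0.4, 6.0]
gripper_width: 0.178
```

```bash
python3 st.py|head -1
```

```text
[0.5406 0.2753 0.1069] yaw 59.42 g 0.1776660290585794 F [ 0.3876 -0.4353  5.9593] T [-0.0721 -0.0872  0.0955] q6 0.8821015785740031 12.2
```

Request:
drive_tool --commands "0 0 0 0 0.3;0 0 0 0 0.3;0 0 0 0 0.3;0 0 0 0 0.3;0 0 0 0 0.3;0 0 0 0 0.3;0 0 0 0 0.3;0 0 0 0 0.1"

```text
time: 13.2
tool_pos: [0.5406, 0.2753, 0.1069]
tool_rot: [-0.0, 0.878, 0.479, 0.0]
contact_force: [-0.3, 0.6, 6.0]
gripper_width: 0.177
```

```bash
python3 st.py|head -1
```

```text
[0.5406 0.2753 0.1069] yaw 57.22 g 0.17730181439943307 F [-0.2676  0.6438  5.9996] T [-0.0536 -0.0482  0.0819] q6 0.9204694596063495 13.2
```

Request:
drive_tool --commands "0 0 0 0 0.3;0 0 0 0 0.3;0 0 0 0 0.3;0 0 0 0 0.3;0 0 0 0 0.3;0 0 0 0 0.3;0 0 0 0 0.3;0 0 0 0 0.2"

```text
time: 14.2
tool_pos: [0.5406, 0.2753, 0.1069]
tool_rot: [-0.0, 0.887, 0.461, 0.0]
contact_force: [0.1, 0.2, 4.9]
gripper_width: 0.177
```

```bash
python3 st.py|head -1
```

```text
[0.5406 0.2753 0.1069] yaw 54.91 g 0.177255356462245 F [0.0524 0.179  4.9153] T [-0.0523 -0.0831  0.1074] q6 0.9606924128049873 14.2
```

Request:
drive_tool --commands "0 0 0 0 0.3;0 0 0 0 0.3;0 0 0 0 0.3;0 0 0 0 0.3;0 0 0 0 0.3;0 0 0 0 0.3;0 0 0 0 0.3;0 0 0 0 0.2"

```text
time: 15.2
tool_pos: [0.5406, 0.2754, 0.1069]
tool_rot: [-0.0, 0.896, 0.443, 0.0]
contact_force: [-0.6, -0.7, 5.5]
gripper_width: 0.173
```

```bash
python3 st.py|head -1
```

```text
[0.5406 0.2754 0.1069] yaw 52.62 g 0.17261551312270168 F [-0.5842 -0.6916  5.4593] T [-0.0482 -0.0739  0.0672] q6 1.000804822820027 15.2
```

Request:
drive_tool --commands "0 0 0 0 0.3;0 0 0 0 0.3;0 0 0 0 0.3;0 0 0 0 0.3;0 0 0 0 0.3;0 0 0 0 0.3;0 0 0 0 0.3;0 0 0 0 0.2"

```text
time: 16.2
tool_pos: [0.5406, 0.2754, 0.1069]
tool_rot: [-0.0, 0.905, 0.425, 0.0]
contact_force: [-0.6, 0.7, 5.2]
gripper_width: 0.17
```

```bash
python3 st.py|head -1
```

```text
[0.5406 0.2754 0.1069] yaw 50.32 g 0.17041609722756532 F [-0.5925  0.7148  5.224 ] T [-0.0378 -0.1047  0.0335] q6 1.0409636212705087 16.2
```

Request:
drive_tool --commands "0 0 0 0 0.3;0 0 0 0 0.3;0 0 0 0 0.3;0 0 0 0 0.3;0 0 0 0 0.3;0 0 0 0 0.3;0 0 0 0 0.3;0 0 0 0 0.2"

```text
time: 17.2
tool_pos: [0.5406, 0.2753, 0.1069]
tool_rot: [-0.0, 0.913, 0.407, 0.0]
contact_force: [-0.3, -0.5, 4.5]
gripper_width: 0.172
```

```bash
python3 st.py|head -1
```

```text
[0.5406 0.2753 0.1069] yaw 48.02 g 0.17236539265202486 F [-0.2502 -0.5168  4.5196] T [-0.0259 -0.0263  0.1005] q6 1.0810949497279905 17.2
```

Request:
drive_tool --commands "0 0 0 0 0.3;0 0 0 0 0.3;0 0 0 0 0.3;0 0 0 0 0.3;0 0 0 0 0.3;0 0 0 0 0.3;0 0 0 0 0.3;0 0 0 0 0.2"

```text
time: 18.2
tool_pos: [0.5406, 0.2753, 0.1069]
tool_rot: [-0.0, 0.921, 0.388, 0.0]
contact_force: [-0.1, -0.3, 4.0]
gripper_width: 0.172
```

```bash
python3 st.py|head -1
```

```text
[0.5406 0.2753 0.1069] yaw 45.71 g 0.17243475377858178 F [-0.0936 -0.269   3.9774] T [-0.0298 -0.0965  0.1202] q6 1.1212591818227937 18.2
```

Request:
drive_tool --commands "0 0 0 0 0.3;0 0 0 0 0.3;0 0 0 0 0.3;0 0 0 0 0.3;0 0 0 0 0.3;0 0 0 0 0.3;0 0 0 0 0.3;0 0 0 0 0.2"

```text
time: 19.2
tool_pos: [0.5406, 0.2753, 0.1069]
tool_rot: [-0.0, 0.929, 0.37, 0.0]
contact_force: [0.3, -0.2, 5.0]
gripper_width: 0.176
```

```bash
python3 st.py|head -1
```

```text
[0.5406 0.2753 0.1069] yaw 43.42 g 0.17563263993194633 F [ 0.3147 -0.2008  5.0318] T [-0.0506 -0.1588  0.0724] q6 1.1613769915182317 19.2
```

Request:
drive_tool --commands "0 0 0 0 0.3;0 0 0 0 0.3;0 0 0 0 0.3;0 0 0 0 0.3;0 0 0 0 0.3;0 0 0 0 0.3;0 0 0 0 0.3;0 0 0 0 0.2"

```text
time: 20.2
tool_pos: [0.5406, 0.2753, 0.1069]
tool_rot: [-0.0, 0.936, 0.351, 0.0]
contact_force: [0.3, -0.2, 5.2]
gripper_width: 0.177
```

```bash
python3 st.py|head -1
```

```text
[0.5406 0.2753 0.1069] yaw 41.12 g 0.17656832588603827 F [ 0.256  -0.2036  5.2165] T [-0.0732 -0.0096  0.0644] q6 1.2015192688714118 20.2
```

Request:
drive_tool --commands "0 0 0 0 0.3;0 0 0 0 0.3;0 0 0 0 0.3;0 0 0 0 0.3;0 0 0 0 0.3;0 0 0 0 0.3;0 0 0 0 0.3;0 0 0 0 0.2"

```text
time: 21.2
tool_pos: [0.5406, 0.2753, 0.1069]
tool_rot: [-0.0, 0.943, 0.332, 0.0]
contact_force: [0.4, 0.5, 5.7]
gripper_width: 0.173
```

```bash
python3 st.py|head -1
```

```text
[0.5406 0.2753 0.1069] yaw 38.81 g 0.1733333802261608 F [0.3887 0.4644 5.7499] T [-0.0983  0.0059  0.0941] q6 1.241667898253871 21.2
```

Request:
drive_tool --commands "0 0 0 0 0.3;0 0 0 0 0.3;0 0 0 0 0.3;0 0 0 0 0.3;0 0 0 0 0.3;0 0 0 0 0.3;0 0 0 0 0.3;0 0 0 0 0.2"

```text
time: 22.2
tool_pos: [0.5406, 0.2753, 0.1069]
tool_rot: [-0.0, 0.95, 0.313, 0.0]
contact_force: [-0.0, 0.0, 5.4]
gripper_width: 0.179
```

```bash
python3 st.py|head -1
```

```text
[0.5406 0.2753 0.1069] yaw 36.52 g 0.178719876363892 F [-0.0275  0.007   5.4468] T [-0.0154 -0.1176  0.0901] q6 1.28179575184099 22.2
```

Request:
drive_tool --commands "0 0 0 0 0.3;0 0 0 0 0.3;0 0 0 0 0.3;0 0 0 0 0.3;0 0 0 0 0.3;0 0 0 0 0.3;0 0 0 0 0.3;0 0 0 0 0.2"

```text
time: 23.2
tool_pos: [0.5406, 0.2754, 0.1069]
tool_rot: [-0.0, 0.956, 0.294, -0.0]
contact_force: [0.1, -0.0, 5.3]
gripper_width: 0.171
```

```bash
python3 st.py|head -1
```

```text
[0.5406 0.2754 0.1069] yaw 34.22 g 0.1714383634353832 F [ 0.1247 -0.0141  5.3376] T [-0.0834 -0.0951  0.0509] q6 1.3219978878609728 23.2
```

Request:
drive_tool --commands "0 0 0 0 0.3;0 0 0 0 0.3;0 0 0 0 0.3;0 0 0 0 0.3;0 0 0 0 0.3;0 0 0 0 0.3;0 0 0 0 0.3;0 0 0 0 0.2"

```text
time: 24.2
tool_pos: [0.5406, 0.2754, 0.1069]
tool_rot: [-0.0, 0.961, 0.275, -0.0]
contact_force: [-0.5, -0.1, 5.0]
gripper_width: 0.176
```

```bash
python3 st.py|head -1
```

```text
[0.5406 0.2754 0.1069] yaw 31.92 g 0.17568859213050117 F [-0.4745 -0.1366  5.0312] T [ 0.0023 -0.0783  0.1185] q6 1.3621190476143858 24.2
```

Request:
drive_tool --commands "0 0 0 0 0.3;0 0 0 0 0.3;0 0 0 0 0.3;0 0 0 0 0.3;0 0 0 0 0.3;0 0 0 0 0.3;0 0 0 0 0.3;0 0 0 0 0.2"

```text
time: 25.2
tool_pos: [0.5406, 0.2753, 0.1069]
tool_rot: [-0.0, 0.967, 0.256, -0.0]
contact_force: [0.1, 0.3, 4.8]
gripper_width: 0.175
```

```bash
python3 st.py|head -1
```

```text
[0.5406 0.2753 0.1069] yaw 29.61 g 0.17460438668780154 F [0.1211 0.2538 4.8368] T [-0.0864 -0.0432  0.0855] q6 1.4022769305955327 25.2
```

Request:
drive_tool --commands "0 0 0 0 0.3;0 0 0 0 0.3;0 0 0 0 0.3;0 0 0 0 0.3;0 0 0 0 0.3;0 0 0 0 0.3;0 0 0 0 0.3;0 0 0 0 0.2"

```text
time: 26.2
tool_pos: [0.5406, 0.2753, 0.1069]
tool_rot: [-0.0, 0.972, 0.236, -0.0]
contact_force: [-0.2, 0.4, 5.9]
gripper_width: 0.172
```

```bash
python3 st.py|head -1
```

```text
[0.5406 0.2753 0.1069] yaw 27.32 g 0.17186147015980618 F [-0.1886  0.4423  5.9341] T [-0.0934 -0.0382  0.0841] q6 1.4424276661626552 26.2
```

Request:
drive_tool --commands "0 0 0 0 0.3;0 0 0 0 0.3;0 0 0 0 0.3;0 0 0 0 0.3;0 0 0 0 0.3;0 0 0 0 0.3;0 0 0 0 0.3;0 0 0 0 0.2"

```text
time: 27.2
tool_pos: [0.5406, 0.2753, 0.1069]
tool_rot: [-0.0, 0.976, 0.217, -0.0]
contact_force: [0.5, 0.2, 5.0]
gripper_width: 0.176
```

```bash
python3 st.py|head -1
```

```text
[0.5406 0.2753 0.1069] yaw 25.01 g 0.17619787097859388 F [0.4583 0.1786 5.0455] T [-0.0521 -0.0909  0.0506] q6 1.4825718386580888 27.2
```

Request:
drive_tool --commands "0 0 0 0 0.3;0 0 0 0 0.3;0 0 0 0 0.3;0 0 0 0 0.3;0 0 0 0 0.3;0 0 0 0 0.3;0 0 0 0 0.3;0 0 0 0 0.2"

```text
time: 28.2
tool_pos: [0.5406, 0.2753, 0.1069]
tool_rot: [-0.0, 0.98, 0.197, -0.0]
contact_force: [0.4, -1.0, 5.6]
gripper_width: 0.172
```

```bash
python3 st.py|head -1
python3 - <<'E'
from h import *
cv2.imwrite("pics/chk.png",manip.grab_frame("scene")[:,:,::-1])
a=cv2.imread("pics/scene0.png")[150:270,220:340];b=cv2.imread("pics/chk.png")[150:270,220:340]
cv2.imwrite("pics/chkc.png",cv2.resize(np.hstack([a,b]),None,fx=3.3,fy=3.3))
E
```

```text
[0.5406 0.2753 0.1069] yaw 22.72 g 0.17219559990969016 F [ 0.411  -0.9617  5.5971] T [-0.1048 -0.0283  0.0494] q6 1.5226749610103714 28.2
```

View pics/chkc.png

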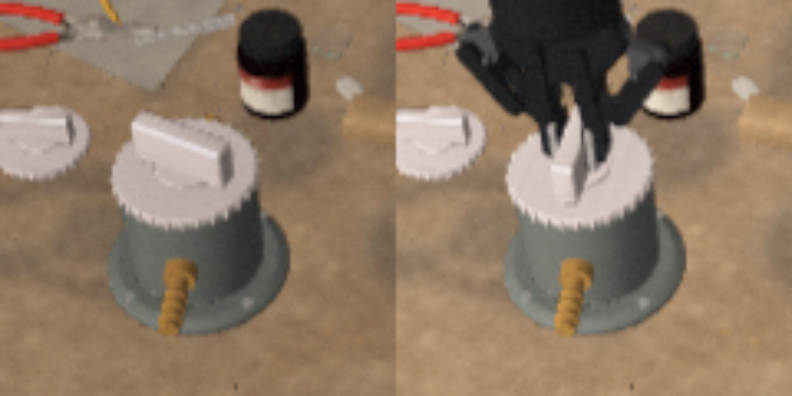

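The bar has turned with the gripper, and the housing and its barb have not moved (barb tip still at about (170,328) in the crop).

Request:
drive_tool --commands "0 0 0 0 0.3;0 0 0 0 0.3;0 0 0 0 0.3;0 0 0 0 0.3;0 0 0 0 0.3;0 0 0 0 0.3;0 0 0 0 0.3;0 0 0 0 0.2"

```text
time: 29.25
tool_pos: [0.5406, 0.2753, 0.1069]
tool_rot: [-0.0, 0.984, 0.177, -0.0]
contact_force: [0.3, 0.0, 4.6]
gripper_width: 0.174
```

```bash
python3 st.py|head -1
```

```text
[0.5406 0.2753 0.1069] yaw 20.42 g 0.17407111471707862 F [0.3047 0.006  4.6434] T [-0.0009 -0.0166  0.0771] q6 1.5628265572314797 29.25
```

Request:
drive_tool --commands "0 0 0 0 0.3;0 0 0 0 0.3;0 0 0 0 0.3;0 0 0 0 0.3;0 0 0 0 0.3;0 0 0 0 0.3;0 0 0 0 0.3;0 0 0 0 0.2"

```text
time: 30.25
tool_pos: [0.5406, 0.2753, 0.1069]
tool_rot: [-0.0, 0.988, 0.157, -0.0]
contact_force: [0.2, 0.1, 5.6]
gripper_width: 0.177
```

```bash
python3 st.py|head -1
```

```text
[0.5406 0.2753 0.1069] yaw 18.12 g 0.17680817239614396 F [0.2062 0.0628 5.5962] T [-0.1093 -0.0721  0.0803] q6 1.6029711224050311 30.25
```

Request:
drive_tool --commands "0 0 0 0 0.3;0 0 0 0 0.3;0 0 0 0 0.3;0 0 0 0 0.3;0 0 0 0 0.3;0 0 0 0 0.3;0 0 0 0 0.3;0 0 0 0 0.2"

```text
time: 31.25
tool_pos: [0.5406, 0.2754, 0.1069]
tool_rot: [-0.0, 0.99, 0.138, -0.0]
contact_force: [0.9, 0.7, 5.7]
gripper_width: 0.173
```

```bash
python3 st.py|head -1
```

```text
[0.5406 0.2754 0.1069] yaw 15.82 g 0.17274541178980862 F [0.8767 0.7298 5.7106] T [-0.0763 -0.0544  0.0263] q6 1.6430885876578727 31.25
```

Request:
drive_tool --commands "0 0 0 0 0.3;0 0 0 0 0.3;0 0 0 0 0.3;0 0 0 0 0.3;0 0 0 0 0.3;0 0 0 0 0.3;0 0 0 0 0.3;0 0 0 0 0.2"

```text
time: 32.25
tool_pos: [0.5406, 0.2753, 0.107]
tool_rot: [-0.0, 0.993, 0.118, -0.0]
contact_force: [-0.0, 0.6, 5.3]
gripper_width: 0.172
```

```bash
python3 st.py|head -1
```

```text
[0.5406 0.2753 0.107 ] yaw 13.52 g 0.1720687565264914 F [-0.0272  0.6334  5.3062] T [-0.0369 -0.0835  0.1033] q6 1.6832490490421919 32.25
```

Request:
drive_tool --commands "0 0 0 0 0.3;0 0 0 0 0.3;0 0 0 0 0.3;0 0 0 0 0.3;0 0 0 0 0.3;0 0 0 0 0.3;0 0 0 0 0.3;0 0 0 0 0.2"

```text
time: 33.25
tool_pos: [0.5406, 0.2753, 0.107]
tool_rot: [0.0, 0.995, 0.098, -0.0]
contact_force: [0.1, -0.8, 5.4]
gripper_width: 0.176
```

```bash
python3 st.py|head -1
```

```text
[0.5406 0.2753 0.107 ] yaw 11.22 g 0.175935530402601 F [ 0.0631 -0.7671  5.3568] T [-0.0987 -0.0325  0.1069] q6 1.7232745807314822 33.25
```

Request:
drive_tool --commands "0 0 0 0 0.3;0 0 0 0 0.3;0 0 0 0 0.3;0 0 0 0 0.3;0 0 0 0 0.3;0 0 0 0 0.3;0 0 0 0 0.3;0 0 0 0 0.2"

```text
time: 34.25
tool_pos: [0.5406, 0.2748, 0.107]
tool_rot: [0.001, 0.997, 0.079, -0.0]
contact_force: [0.2, -2.1, 5.5]
gripper_width: 0.176
```

```bash
python3 st.py|head -1
```

```text
[0.5406 0.2748 0.107 ] yaw 9.01 g 0.17555959726572218 F [ 0.1535 -2.1217  5.455 ] T [-0.3265  0.0566  0.6664] q6 1.762063268972845 34.25
```

The stop is felt: torque jumped to 0.67 N m. I'll back off by 1° to unload it, then check the housing.

Request:
drive_tool --commands "0 0 0 0 -1;0 0 0 0 0;0 0 0 0 0;0 0 0 0 0;0 0 0 0 0;0 0 0 0 0;0 0 0 0 0;0 0 0 0 0"

```text
time: 35.25
tool_pos: [0.5406, 0.2748, 0.1069]
tool_rot: [0.001, 0.996, 0.087, -0.0]
contact_force: [-0.2, -2.6, 5.6]
gripper_width: 0.173
```

```bash
python3 st.py
python3 - <<'E'
from h import *
b=manip.grab_frame("scene")[:,:,::-1];cv2.imwrite("pics/chk2.png",b)
def barb(i):
    h=cv2.cvtColor(i[205:265,255:300].copy(),cv2.COLOR_BGR2HSV);m=(h[...,0]>12)&(h[...,0]<26)&(h[...,1]>150)
    p=np.argwhere(m)[:,::-1]+[255,205];return len(p),p.mean(0),p[p[:,1]>p[:,1].max()-6].mean(0)
for f in("scene0","chk","chk2"):print(f,barb(cv2.imread(f"pics/{f}.png")))
E
```

```text
[0.5406 0.2748 0.1069] yaw 9.95 g 0.17314174408824487 F [-0.1806 -2.6059  5.5512] T [-0.3036  0.004   0.1846] q6 1.7455710137276679 35.25
[[0.9849691503552046, 0.17272931638522834], [0.17272988025786032, -0.9849686427327798]]
scene0 (148, array([272.83783784, 238.83783784]), array([271.08571429, 247.31428571]))
chk (142, array([272.77464789, 238.76056338]), array([271.17647059, 247.35294118]))
chk2 (146, array([272.78767123, 238.84246575]), array([271.08571429, 247.31428571]))
```

The housing has not moved: its barb is pixel-identical. Now I'll lift gently.

Request:
drive_tool --commands "0 0 0 0 -0.4;0 0 0 -0.05 0;0 0 0 -0.05 0;0 0 0 -0.05 0;0 0 0 0 0;0 0 0 0 0;0 0 0 0 0;0 0 0 0 0"

```text
time: 36.3
tool_pos: [0.5402, 0.2749, 0.1106]
tool_rot: [0.0, 0.996, 0.09, -0.001]
contact_force: [2.0, -4.0, -3.2]
gripper_width: 0.178
```

```bash
python3 st.py|head -1
```

```text
[0.5402 0.2749 0.1106] yaw 10.34 g 0.17778108197165246 F [ 2.0017 -3.9585 -3.2181] T [-0.6582 -0.3275  0.1592] q6 1.7387650213063561 36.3
```

Request:
drive_tool --commands "0 0 0.015 0 0;0 0 0 -0.1 0;0 0 0 -0.1 0;0 0 0 -0.1 0;0 0 0 -0.1 0;0 0 0 -0.1 0;0 0 0 0 0;0 0 0 0 0"

```text
time: 37.3
tool_pos: [0.5407, 0.2748, 0.1263]
tool_rot: [-0.0, 0.996, 0.09, -0.0]
contact_force: [0.0, 1.2, -2.1]
gripper_width: 0.175
```

```bash
python3 st.py|head -1
```

```text
[0.5407 0.2748 0.1263] yaw 10.33 g 0.17487987324687593 F [ 0.0217  1.179  -2.0509] T [-0.0052 -0.023   0.0155] q6 1.738058634303466 37.3
```

The cover is free; the force reading is just its weight. Carrying it to the tray.

Request:
drive_tool --commands "0 0 0 -0.8 0;0 0 0 -1 0;0 0 0 -0.4 0;0 -0.3 1 0 0;0 -0.3 1 0 0;0 -0.3 1 0 0;0 -0.3 1 0 0;0 -0.3 1 0 0"

```text
time: 38.3
tool_pos: [0.5227, 0.1182, 0.1914]
tool_rot: [-0.0, 0.996, 0.09, -0.001]
contact_force: [0.6, -0.5, -2.2]
gripper_width: 0.177
```

Request:
drive_tool --commands "0 -0.3 1 0 0;0 -0.3 1 0 0;0 -0.3 1 0 0;0 -0.14 0.38 0 0;0 0 0 0 0;0 0 0 0.5 0;0 0 0 0.5 0;0 0 0 0 0"

```text
time: 39.3
tool_pos: [0.5092, 0.0146, 0.1594]
tool_rot: [-0.001, 0.996, 0.091, -0.003]
contact_force: [-0.1, 0.6, -2.5]
gripper_width: 0.173
```

```bash
python3 st.py
python3 - <<'E'
from h import *
a=manip.grab_frame("scene")[:,:,::-1];b=manip.grab_frame("side")[:,:,::-1]
cv2.imwrite("pics/p1.png",np.hstack([cv2.resize(a[160:360,240:440],(400,400)),cv2.resize(b[120:260,290:430],(400,400))]))
E
```

```text
[0.5092 0.0146 0.1594] yaw 10.39 g 0.17271295058235292 F [-0.1229  0.5857 -2.549 ] T [ 0.0152  0.0203 -0.0019] q6 1.2719616550712438 39.3
[[0.983599938678572, 0.18029745407275444], [0.1802917258369756, -0.9836118968812916]]
```

View pics/p1.png

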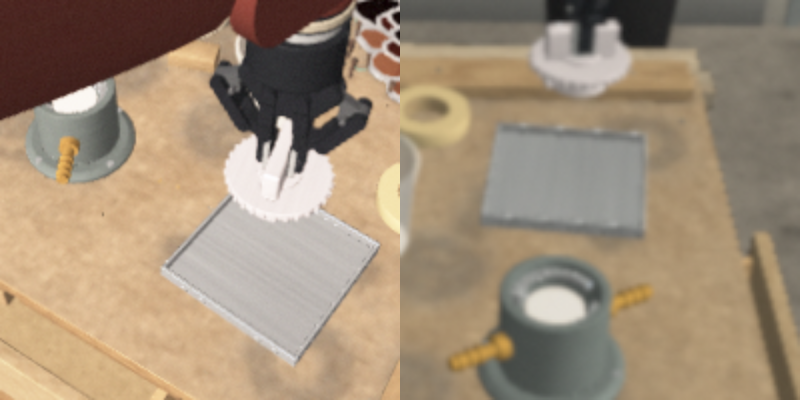

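The cover hangs level, bar up, and the housing stands open and unmoved. Descending over the tray.

Request:
drive_tool --commands "0 0 0 0.8 0;0 0 0 0.8 0;0 0 0 0.8 0;0 0 0 0.6 0;0 0 0 0.3 0;0 0 0 0.2 0;0 0 0 0.1 0;0 0 0 0 0"

```text
time: 40.4
tool_pos: [0.5111, 0.0138, 0.0547]
tool_rot: [0.0, 0.996, 0.09, 0.0]
contact_force: [0.9, 0.1, -1.8]
gripper_width: 0.176
```

Request:
drive_tool --commands "0 0 0 0.05 0;0 0 0 0.05 0;0 0 0 0.05 0;0 0 0 0.05 0;0 0 0 0 0;0 0 0 0 0;0 0 0 0 0;0 0 0 0 0"

```text
time: 41.4
tool_pos: [0.5109, 0.0138, 0.0484]
tool_rot: [0.0, 0.996, 0.09, 0.0]
contact_force: [-0.9, 0.2, -2.7]
gripper_width: 0.175
```

```bash
python3 st.py|head -1
```

```text
[0.5109 0.0138 0.0484] yaw 10.33 g 0.17540325630275536 F [-0.8981  0.2085 -2.6835] T [ 0.0219 -0.013  -0.0431] q6 1.271837563438493 41.4
```

Request:
drive_tool --commands "0 0 0 0.05 0;0 0 0 0.05 0;0 0 0 0.05 0;0 0 0 0.04 0;0 0 0 0.03 0;0 0 0 0 0;0 0 0 0 0;0 0 0 0 0"

```text
time: 42.4
tool_pos: [0.5109, 0.0138, 0.0418]
tool_rot: [0.0, 0.996, 0.09, 0.0]
contact_force: [0.6, 0.1, -2.1]
gripper_width: 0.175
```

```bash
python3 st.py|head -1
```

```text
[0.5109 0.0138 0.0418] yaw 10.33 g 0.17506829443538338 F [ 0.6274  0.1431 -2.1242] T [-0.0109 -0.0041 -0.0066] q6 1.2718021051256252 42.4
```

Request:
drive_tool --commands "0 0 0 0.02 0;0 0 0 0.02 0;0 0 0 0.02 0;0 0 0 0 0;0 0 0 0 0;0 0 0 0 0;0 0 0 0 0;0 0 0 0 0"

```text
time: 43.4
tool_pos: [0.5109, 0.0138, 0.0404]
tool_rot: [0.0, 0.996, 0.09, -0.0]
contact_force: [-4.0, 0.1, 5.1]
gripper_width: 0.178
```

```bash
python3 st.py|head -1
```

```text
[0.5109 0.0138 0.0404] yaw 10.34 g 0.1780460797408754 F [-3.9679  0.0803  5.1454] T [ 0.0252  0.6635 -0.0478] q6 1.271784735414976 43.4
```

Contact: the cover is seated at about the expected height. Releasing and retreating.

Request:
drive_tool --commands "20 0 0 0 0;24 0 0 0 0;30 0 0 0 0;40 0 0 0 0;40 0 0 0 0;40 0 0 -0.3 0;40 0 0 -0.7 0;40 0 0 -1 0"

```text
time: 44.4
tool_pos: [0.5102, 0.0139, 0.1003]
tool_rot: [-0.0, 0.996, 0.09, -0.001]
contact_force: [0.4, -0.1, 0.6]
gripper_width: 0.474
```

Request:
drive_tool --commands "40 0 0 -1 0;40 0 0 -1 0;40 0 0 -1 0;40 0 0 -1 0;40 0 0 0 0;40 0 0 0 0;40 0 0 0 0;40 0 0 0 0"

```text
time: 45.4
tool_pos: [0.5102, 0.0139, 0.2186]
tool_rot: [-0.0, 0.996, 0.09, -0.001]
contact_force: [-0.3, -1.0, -0.5]
gripper_width: 0.463
```

```bash
python3 st.py|head -1
python3 - <<'E'
from h import *
a=manip.grab_frame("scene")[:,:,::-1];b=manip.grab_frame("side")[:,:,::-1]
cv2.imwrite("pics/p2.png",np.hstack([cv2.resize(a[160:360,240:440],(400,400)),cv2.resize(b[120:290,240:410],(400,400))]))
def barb(i):
    h=cv2.cvtColor(i[205:265,255:300].copy(),cv2.COLOR_BGR2HSV);m=(h[...,0]>12)&(h[...,0]<26)&(h[...,1]>150)
    p=np.argwhere(m)[:,::-1]+[255,205];return len(p),p.mean(0)
print(barb(cv2.imread("pics/scene0.png")),barb(a))
E
```

```text
[0.5102 0.0139 0.2186] yaw 10.33 g 0.4628204741728134 F [-0.32   -1.0055 -0.4829] T [ 0.0205  0.0098 -0.0317] q6 1.2718193971824756 45.4
(148, array([272.83783784, 238.83783784])) (119, array([273.00840336, 238.72268908]))
```

View pics/p2.png

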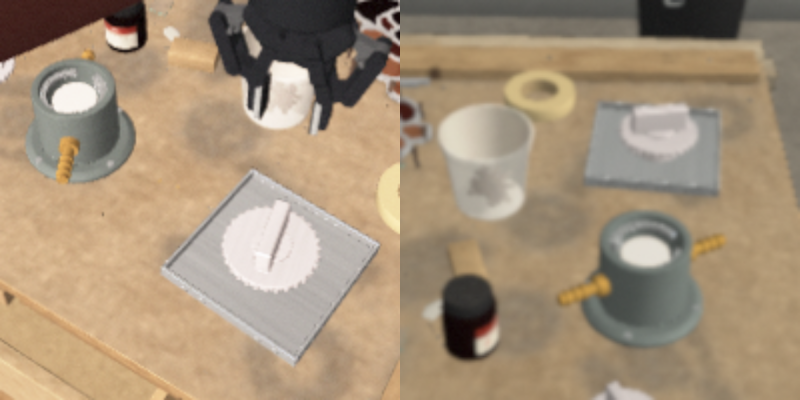

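The cover lies flat in the tray, bar up, clear of the walls. The housing, jar, pot and block are where they were, and the gripper is clear of everything.

```bash
python3 -c "
from plant import manip
print(manip.job_done())"
```

```text
the job is handed in; nothing more can be done
None
```

The cover is off the filter and lies flat in the drip tray, bar upward. I handed the job in at about 45.5 s.

- **Turning:** I turned the cover clockwise in small steps until the torque jumped from about 0.1 to 0.67 N m, at about 86.5° from the start. I backed off about 1.4° to unload it. The 0.67 N m reading was above the 0.5 N m at which the housing may start to turn. Torque could only be read once per step, so the last step pressed on the stop for up to 2°.
- **Lifting and placing:** The cover came up freely, with only its own weight on the wrist. I lowered it until it touched the tray at about 7 N, then released it.
- **Last checks:**
  - The cover lies clear of the tray walls.
  - The jar, pot and block look unmoved; I checked these by eye only.
  - The housing barb's centre is within 0.2 pixel of where it started. The colour mask found fewer barb pixels at the end (119 against 148), probably from changed shading. Right after the stop was felt, the barb tip matched its starting position exactly.

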